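Hang the beating comb behind the drop keeper

ROBOT

A 6-joint arm with a two-finger parallel gripper is mounted at the origin on the work surface. World frame = base frame: x ahead of the robot, y to its left, z up, the work surface at z = 0. Lengths are in mm, angles in rad, forces in N, time in s.
With the tool pointing down it reaches from about 350 to 875 mm from the base axis. Payload 4.2 kg.
Tool frame: the origin (TCP) lies between the finger pads, 19 mm behind the fingertips; this is the grasp point; z points along the fingers, y is the line along which they close (so a half turn about z gives the same grasp; the last joint's range is limited). The gripper opens to 85 mm and grips with 20 to 120 N. Pads are 22 mm wide; open, the fingers measure 114 mm over their backs; the gripper's body (76 mm by 85 mm) begins 54 mm behind the grasp point. The pads swing forward as they close: fully open they stand 13 mm farther back than shut.
Start: joints at [-1.004, 0.385, 0.008, 0, -1.194, -0.259], TCP at [189.367, -595.6, 250.012] pointing down, gripper open.
Joint ranges: [-3.14, 3.14], [-1.21, 2.06], [-1.07, 1.41], [-3.16, 2.05], [-2.99, -0.16], [-3.1, 3.1]. Speed limits (rad/s): [2.79, 2.79, 3.14, 3.14, 3.14, 3.14].

INTERFACE

Orientations are given as a unit quaternion [x, y, z, w].
In Python, from bench import * gives the robot as it stands.
- The arm moves only by the tool arm_command, never from a script. Its argument "steps" is one flat list of numbers, 4 for each row, row after row: the shift along the tool's x, y, z in m, then the turn about the tool's z in rad. In form: [tx, ty, tz, roll, tx, ty, tz, roll, ...]. A call has 1 to 20 rows; each row shifts and turns the commanded pose from where the row before left it, along the tool's axes as they then stand; what a row does not reach is not made up. A row lasts 1/8 s, in which the tool goes at most 62.5 mm and 10.7 degrees, less where a joint would pass 70% of its speed; a pose out of reach is approached as far as the arm can. A call with a gripper value outside its range is refused whole. "grip" is the finger opening in m, from 0 to 0.0854, set as the call begins (left out, the last holds). The fingers move at their own pace and stop on an object; the grip force is fixed at half the most. Time passes only in rows, so rows that do not move let the fingers close. It gives the time, the measured TCP pose, the force, the opening and the grip force at its end, in the units of the state.
- read_state(): the state, without advancing time (a new reading comes with each control period).
- get_image(name): name is "scene" or "top" or "wrist"; returns the picture (480x640x3 uint8, red, green, blue); there is no depth.
- get_calibration(name): a dict with "camera_matrix" (3x3 intrinsics, pixels), "cam_to_world" (4x4, takes a point from camera to world coordinates). Camera axes: x right, y down, z forward; pixel columns grow to the right and rows downward; lengths in mm; the calibration is good to about 2 mm. The wrist camera is an equidistant fisheye: a pixel r from the principal point sees the ray r / f radians off the axis. A picture is of the moment at which its call begins: read the wrist's pose just before it. get_calibration takes no time and is no camera call; for the wrist camera it gives the pose at the moment of the call.
- job_done(): hands the job in; it is judged then, once.
The state is a dict: "clock": time; "joints": joint angles; "joint_vel": joint speeds; "joint_efforts": joint torques, N m; "position": TCP position; "ee_rot": TCP orientation; "contact_force": force on the tool from outside, world axes, zero at the start; "wrist_torque": the same for the moment, N m; "gripper_width": finger opening in mm; "grasp_force": force on a finger pad.
Only numpy, scipy, OpenCV 4.12 (cv2) and the standard library are available. Lean on these libraries where they do the work, as an engineer would, in place of code of your own. Each camera call takes 0.05 s, during which the arm holds its last target. There are 200 camera calls.

TASK

Take the weaver's beating comb (the dark wooden one with steel teeth and a round eye) out of the rack and hang it upright by its eye on the stand's peg. Slide it along the peg so that it lifts the drop keeper, keep pressing it gently back against the sprung buffer until the keeper falls down behind it, then let it rest between keeper and buffer with its eye bearing on the peg, and let go. Never press the comb on the stand with more than 20 N, and leave everything else where it is.

Things in the scene. Friction and masses are not known exactly. Their poses are not given: they have to be found in the camera images.
- comb: Weaver's beating comb, about 0.3 kg, 195 mm tall, standing teeth down in one rack slot. Origin: centre of its underside; z up, x across its thickness, y along its width; alike front and back. Steel teeth z 0-45 mm (66 wide, 10 thick); dark wooden head z 45-115 mm, 76 mm wide, 16 thick; its flat shoulders beside the handle are at z 115 mm.
- comb_eye (a point): Centre of the round eye through the comb's head: 25 mm diameter, running along x, at comb frame 0, 0, 85 mm; axes as the comb's.
- comb_grip (a point): Middle of the comb's handle (comb frame 0, 0, 165 mm). The handle spans z 115-195 mm, 24 mm wide (y), 16 mm thick (x). A TCP place for a grasp from above, fingers closing across the thickness.
- stand: Fixed stand, origin on the table under the foot of the post's front face, z up. Dark base plate 150 x 130 x 12 mm (x -90 to 60), wooden post 64 mm wide, 168 mm high, front face at x = 0, and a level steel peg, 18 mm diameter, from the post along the stand's -x (axis y = 0, z = 135 mm) to a rounded tip at x = -135 mm. On its +y side a clamp carries buffer and keeper.
- buffer_nominal (a point): Nominal place, fixed on the stand (-56, 27, 155 mm; stand axes), of the free end of the sprung rubber buffer, 12 mm diameter, parallel to the peg. Buffer and keeper sit on one clamp set by hand up to 12 mm nearer to or further from the tip: not measured, to be felt. The buffer yields along +x at 1.8 N, then 0.6 N per mm, and is hard against its end after 8 mm (6.6 N).
- peg_tip (a point): Centre of the peg's free tip (stand frame -135, 0, 135 mm); stand axes: +x leads along the peg towards the post. The comb's force on the stand counts peg, keeper and buffer added together, so pulling it hard on the fallen keeper counts as well as the buffer's push.
- nose_nominal (a point): Nominal place, fixed on the stand (-68, 27, 149 mm), of the foot of the keeper's nose: upright face towards the post, on its outer side a ramp rising 35 degrees towards the tip, up to 22 mm higher. With the eye round the peg, a shoulder pushed along it wedges the nose up with 1-3 N. It falls behind the head once the buffer is in over 4 mm (4.2 N); a push of 5-7 N is right.
- keeper (a joint): Drop keeper: steel bar beside the peg (stand y 42-50 mm), hinged near the post, falls by its weight (70 g); its nose crosses y 17-50 mm. Value in rad: 0 down, grows as it lifts, about 0.1-0.2 with a shoulder under the nose. When the comb is let back behind the fallen nose, the buffer holds it against it with about 4 N.
- rack: Fixed light-wood rack block 60 x 230 x 50 mm, origin under its centre, z up, y along its length; two slots 19 mm wide (x) and 83 mm long (y), 40 mm deep, centred at y = -55 and +55 mm.
- board: Light-wood tamping board, 74 mm wide, 135 mm tall, 14 mm thick, no eye and no teeth, standing in the rack's other slot; origin at the centre of its underside. Leave it.
- basket_lid: Round basket lid of 116 mm diameter, 34 mm high with a knob, lying on the table; origin under its centre. Leave it.
- scissors: Black-handled scissors, about 170 mm long, 9 mm high, lying on the table; origin near the pivot. Leave them.
- watch: Wristwatch lying on its side, closed strap of 60 mm diameter, about 30 mm high. Leave it.
- cup: White mug, 76 mm wide and 85 mm tall. Leave it.

How it is judged:
By the outcome, as a careful person would: the job done as asked, in the order asked, and still so for the second after the job is handed in, with the robot touching nothing.
It also fails if it takes over 67 s, if anything falls off the work surface, if the arm or the gripper's body presses on something with over 40 N, if the wrist force passes 120 N, or if a joint passes its speed limit or range.

## Working session

There is one attempt and no reset: what is moved stays moved. The work goes in short steps, Python scripts to look and compute and a tool call to move; the robot and the scene stay as the last step left them, time stands still between calls to the robot, and variables do not carry over. Pictures are saved under pics/ and viewed, at most 13 in all, crops included, and the job is handed in when it is done.

Besides the shell and the picture viewer there is one more tool, called after ">>>" as name(argument=value, ...) on one line, values as JSON. arm_command: Moves the arm, as the interface text tells. Its arguments: {"type":"object","properties":{"steps":{"type":"array","items":{"type":"number"}},"grip":{"type":"number"}},"required":["steps"]}

```bash
mkdir -p pics; python3 - <<'E'
from bench import *
import cv2, numpy as np
s=read_state(); print(s)
for n in ("scene","top","wrist"):
    im=get_image(n); cv2.imwrite(f"pics/{n}0.png",im[:,:,::-1]); c=get_calibration(n); print(n,np.round(c["camera_matrix"],1).tolist(),np.round(c["cam_to_world"],3).tolist())
E
```

```text
{'clock': 0.0, 'joints': array([-1.00440538e+00,  3.85539119e-01,  6.60027955e-03, -5.41664029e-04,
       -1.19399544e+00, -2.58567792e-01]), 'joint_vel': array([ 0.00174617, -0.00077904,  0.00106897, -0.00013828,  0.00178995,
       -0.00172597]), 'joint_efforts': array([-1.22135963e-03, -3.92289698e+01,  1.88395947e+01,  4.18627784e+00,
       -4.79008348e-03, -1.67787516e-05]), 'position': array([ 189.203124  , -595.0859151 ,  248.91574062]), 'ee_rot': array([-1.53205800e-01,  9.88193694e-01,  1.08023183e-03, -1.97919515e-04]), 'contact_force': array([-0.05216253, -0.9069102 ,  0.0559483 ]), 'wrist_torque': array([-0.03799327, -0.0272961 , -0.05239055]), 'grasp_force': 0.0, 'gripper_width': 85.56644272819867}
scene [[482.6, 0.0, 326.5], [0.0, 482.6, 238.5], [0.0, 0.0, 1.0]] [[0.151, 0.74, -0.656, 1170.326], [0.988, -0.104, 0.11, -41.71], [0.013, -0.665, -0.747, 839.48], [0.0, 0.0, 0.0, 1.0]]
top [[452.6, 0.0, 322.1], [0.0, 452.6, 241.3], [0.0, 0.0, 1.0]] [[-0.003, -0.996, 0.088, 466.187], [-1.0, 0.002, -0.003, 56.793], [0.002, -0.088, -0.996, 961.138], [0.0, 0.0, 0.0, 1.0]]
wrist [[371.6, 0.0, 318.9], [0.0, 371.6, 244.5], [0.0, 0.0, 1.0]] [[-0.304, 0.902, 0.306, 110.204], [0.953, 0.287, 0.099, -620.589], [0.002, 0.321, -0.947, 372.708], [0.0, 0.0, 0.0, 1.0]]
```

View pics/scene0.png

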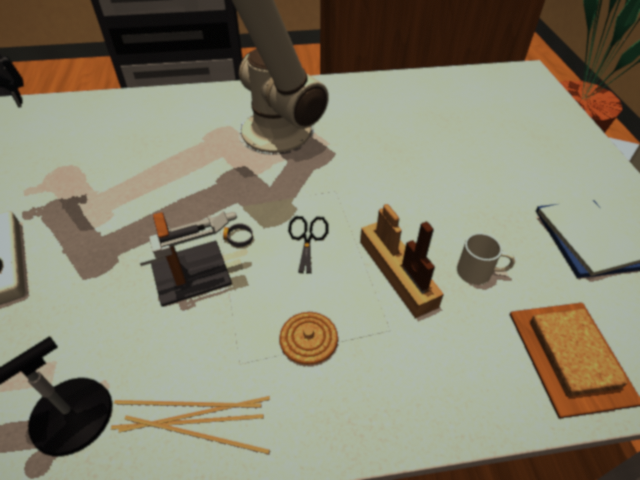

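View pics/top0.png

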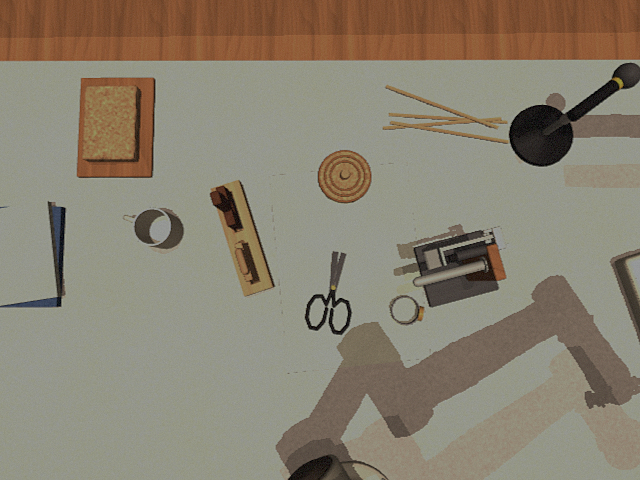

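```bash
python3 - <<'E'
import cv2, numpy as np
t=cv2.imread("pics/top0.png"); s=cv2.imread("pics/scene0.png")
def c(im,x,y,w=100,h=75):
    o=cv2.resize(im[y:y+h,x:x+w],(400,300),interpolation=cv2.INTER_CUBIC); 
    for k in range(0,w,20*w//100):
        cv2.putText(o,str(x+k),(int(k*400/w),8),0,.3,(0,0,255),1); cv2.line(o,(int(k*400/w),10),(int(k*400/w),14),(0,0,255))
    for k in range(0,h,20*w//100):
        cv2.putText(o,str(y+k),(0,int(k*400/w)+4),0,.3,(0,0,255),1)
    return o
cv2.imwrite("pics/comp.png",np.vstack([np.hstack([c(t,160,175,160,120),c(t,405,215,110,82)]),np.hstack([c(s,350,195,160,120),c(s,140,205,130,98)])]))
E
```

```text
(no output)
```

View pics/comp.png

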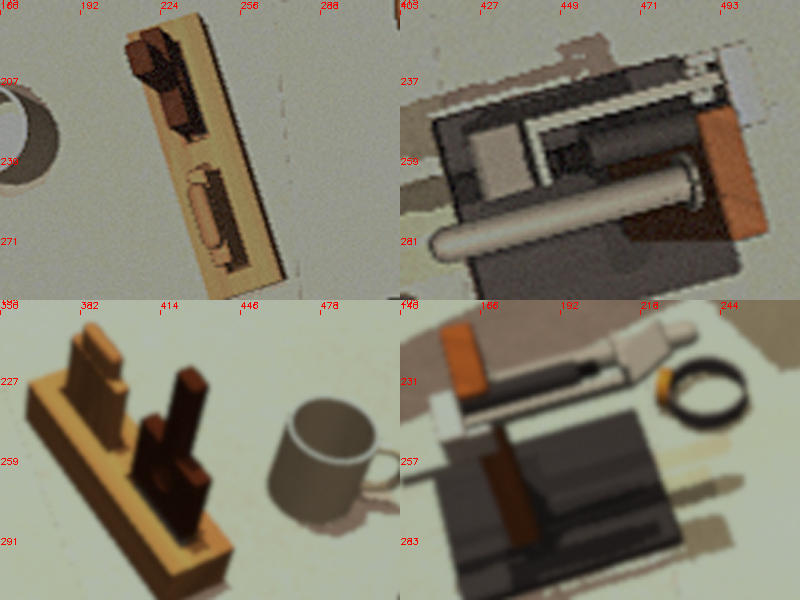

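```bash
cat > h.py <<'E'
import cv2, numpy as np
from bench import *
def ray(name,uv,cal=None):
    c=cal or get_calibration(name); K=np.array(c["camera_matrix"]); T=np.array(c["cam_to_world"])
    d=(np.atleast_2d(uv)-K[:2,2])/K[0,0]
    if name=="wrist":
        r=np.linalg.norm(d,axis=1,keepdims=True); d=np.hstack([d/np.maximum(r,1e-9)*np.sin(r),np.cos(r)])
    else: d=np.hstack([d,np.ones((len(d),1))])
    return T[:3,3],d@T[:3,:3].T
def onz(name,uv,z,cal=None):
    o,d=ray(name,uv,cal); return o+d*((z-o[2])/d[:,2])[:,None]
def two(n1,u1,n2,u2):
    o1,d1=ray(n1,u1);o2,d2=ray(n2,u2);A=[];b=[]
    d1=d1[0]/np.linalg.norm(d1[0]);d2=d2[0]/np.linalg.norm(d2[0])
    P1=np.eye(3)-np.outer(d1,d1);P2=np.eye(3)-np.outer(d2,d2)
    p=np.linalg.solve(P1+P2,P1@o1+P2@o2); return p,np.linalg.norm(P1@(p-o1))
E
python3 - <<'E'
from h import *
t=cv2.imread("pics/top0.png"); hsv=cv2.cvtColor(t,cv2.COLOR_BGR2HSV)
def off(u,v): return hsv[v,u]
print("samples rack",off(222,210),off(240,280),"table",off(280,220),"peg",off(450,275),"base",off(450,290),"comb",off(226,208))
m=cv2.inRange(hsv,(8,70,90),(28,255,255)); m[:,:190]=0;m[:,300:]=0;m[:170]=0
n,l,st,ce=cv2.connectedComponentsWithStats(m); i=1+st[1:,4].argmax(); ys,xs=np.where(l==i)
r=cv2.minAreaRect(np.c_[xs,ys].astype(np.float32)); print("rack rect",r, st[i])
bx=cv2.boxPoints(r); W=onz("top",bx,50); print(W.round(1), W.mean(0).round(1))
e=W-np.roll(W,1,0); print(np.linalg.norm(e,axis=1).round(1), np.degrees(np.arctan2(e[:,1],e[:,0])).round(2))
# peg: edge scan per column
g=hsv[:,:,2].astype(float); P=[]
for x in range(420,482,3):
    yc=282.6-(x-414.6)*(17.3/71.5); col=cv2.GaussianBlur(g,(3,3),0)[int(yc)-8:int(yc)+9,x]
    th=115; k=np.where(col>th)[0]; P.append((x,int(yc)-8+k.mean(),len(k)))
print(np.round(P,1).tolist())
E
```

```text
samples rack [  7 148  31] [ 19 117 148] table [ 32  22 150] peg [ 20  39 145] base [ 3 34 75] comb [ 11 131  37]
rack rect ((241.19522094726562, 237.70150756835938), (113.27558135986328, 30.16332244873047), 72.47443389892578) [ 211  180   62  116 2391]
[[655.8 283.3  50. ]
 [674.5 224.9  50. ]
 [454.6 153.7  50. ]
 [436.7 211.   50. ]] [555.4 218.2  50. ]
[230.8  61.3 231.2  60.1] [  18.26  -72.24 -162.05  107.34]
[[420.0, 283.4, 11.0], [423.0, 281.0, 8.0], [426.0, 280.0, 7.0], [429.0, 279.0, 7.0], [432.0, 278.0, 7.0], [435.0, 277.0, 7.0], [438.0, 276.5, 8.0], [441.0, 276.0, 7.0], [444.0, 275.0, 7.0], [447.0, 274.0, 7.0], [450.0, 273.0, 7.0], [453.0, 273.0, 7.0], [456.0, 272.0, 7.0], [459.0, 271.0, 7.0], [462.0, 270.0, 7.0], [465.0, 269.5, 6.0], [468.0, 269.0, 7.0], [471.0, 268.0, 7.0], [474.0, 267.0, 7.0], [477.0, 266.5, 6.0], [480.0, 266.0, 7.0]]
```

>>> arm_command(steps=[-0.036,0.037,-0.008,0,-0.036,0.037,-0.008,0,-0.036,0.037,-0.008,0,-0.036,0.037,-0.008,0,-0.036,0.037,-0.008,0,-0.036,0.037,-0.008,0,-0.036,0.037,-0.008,0,-0.036,0.037,-0.008,0,-0.036,0.037,-0.008,0,-0.036,0.037,-0.008,0,0,0,0,0,0,0,0,0])

```text
clock: 1.65
position: [420.0, -133.8, 329.7]
ee_rot: [-0.154, 0.988, 0.0, -0.0]
contact_force: [0.3, -0.2, 0.0]
gripper_width: 85.4
grasp_force: 0.0
```

```bash
python3 - <<'E'
from h import *
import pickle
s=read_state(); print(s["clock"],s["position"].round(1),s["ee_rot"].round(4),s["joints"].round(3),s["contact_force"].round(2))
c=get_calibration("wrist"); im=get_image("wrist"); cv2.imwrite("pics/w1.png",im[:,:,::-1]); pickle.dump(c,open("w1.pkl","wb"))
print(np.round(c["cam_to_world"],3).tolist())
# top peg edges by gradient at subpixel
t=get_image("top"); cv2.imwrite("pics/top1.png",t[:,:,::-1])
E
```

```text
1.65 [ 420.  -133.8  329.7] [-1.536e-01  9.881e-01  1.000e-04 -4.000e-04] [ 0.062  0.01  -0.27  -0.    -1.291 -1.325] [ 0.26 -0.17  0.01]
[[-0.304, 0.902, 0.305, 341.059], [0.953, 0.288, 0.098, -159.012], [0.001, 0.321, -0.947, 453.256], [0.0, 0.0, 0.0, 1.0]]
```

View pics/w1.png

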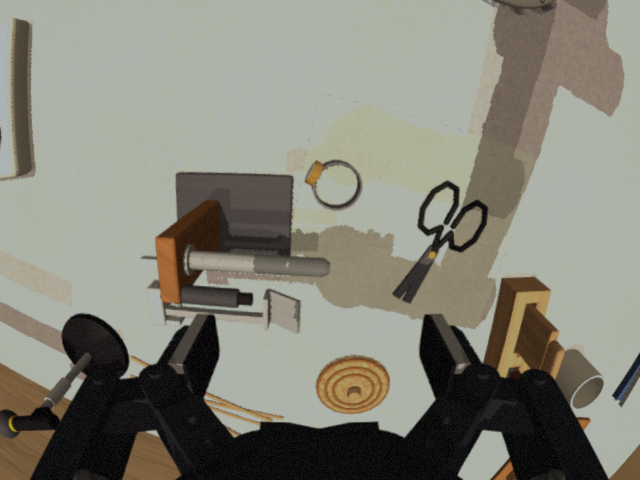

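```bash
python3 - <<'E'
from h import *
import pickle
cw=pickle.load(open("w1.pkl","rb"))
def edges(g,cols,yc,w):
    g=cv2.GaussianBlur(g,(0,0),1.0); out=[]
    for x in cols:
        y0=int(yc(x))-w; col=g[y0:y0+2*w+1,x]; d=np.gradient(col)
        mid=w
        def sub(k):
            if 0<k<len(d)-1:
                a,b,c=abs(d[k-1]),abs(d[k]),abs(d[k+1]); den=a-2*b+c; return k+(0.5*(a-c)/den if den else 0)
            return k
        up=np.argmax(d[:mid]); lo=mid+np.argmin(d[mid:]); out.append((x,y0+sub(up),y0+sub(lo)))
    return np.array(out)
g=cv2.imread("pics/w1.png").max(2).astype(float); E=edges(g,range(205,318,8),lambda x:262+(x-190)*.036,17); print(E.round(1).tolist())
gt=cv2.imread("pics/top1.png").max(2).astype(float); F=edges(gt,range(424,482,4),lambda x:281.5-(x-418)*.245,7); print(F.round(1).tolist())
# tip profile
print(g[267,318:340].round(0).tolist()); v=[gt[int(round(283-(x-412)*.245)),x] for x in range(406,420)]; print(v)
for n,A,cal in (("wrist",E,cw),("top",F,None)):
    W1=onz(n,A[:,[0,1]],135,cal);W2=onz(n,A[:,[0,2]],135,cal);M=(W1+W2)/2
    wd=np.linalg.norm(W1-W2,axis=1); ok=abs(wd-np.median(wd))<3; M=M[ok]; c=M.mean(0); d=np.linalg.svd(M[:,:2]-c[:2])[2][0]; d*=-np.sign(d[1])
    print(n,wd.round(1).tolist(),c.round(1),d.round(4),np.degrees(np.arctan2(d[1],d[0])).round(2), "at dist0: perp", (c[0]*d[1]-c[1]*d[0]).round(2))
print("tip",onz("wrist",[330,267],135,cw),onz("top",[413.3,282.9],135),two("top",[[413.3,282.9]],"scene",[[0,0]])[1]>0)
E
```

```text
[[205.0, 251.9, 267.0], [213.0, 252.8, 268.0], [221.0, 252.9, 268.7], [229.0, 253.8, 268.8], [237.0, 254.9, 269.6], [245.0, 255.4, 269.7], [253.0, 256.2, 267.2], [261.0, 250.2, 269.7], [269.0, 250.4, 269.9], [277.0, 257.3, 270.9], [285.0, 256.7, 271.3], [293.0, 250.6, 271.8], [301.0, 252.6, 272.2], [309.0, 250.7, 272.6], [317.0, 261.1, 272.9]]
[[424.0, 277.0, 283.5], [428.0, 275.8, 282.0], [432.0, 274.5, 281.1], [436.0, 273.3, 279.9], [440.0, 272.3, 279.3], [444.0, 271.5, 278.0], [448.0, 270.3, 277.0], [452.0, 268.7, 276.5], [456.0, 267.9, 275.8], [460.0, 266.1, 274.8], [464.0, 265.1, 273.8], [468.0, 264.1, 272.9], [472.0, 263.2, 271.8], [476.0, 262.1, 270.9], [480.0, 261.1, 269.8]]
[113.0, 112.0, 113.0, 114.0, 114.0, 112.0, 109.0, 109.0, 106.0, 105.0, 103.0, 115.0, 132.0, 145.0, 146.0, 146.0, 145.0, 148.0, 145.0, 147.0, 145.0, 146.0]
[np.float64(151.0), np.float64(154.0), np.float64(153.0), np.float64(153.0), np.float64(156.0), np.float64(155.0), np.float64(145.0), np.float64(90.0), np.float64(69.0), np.float64(99.0), np.float64(100.0), np.float64(111.0), np.float64(105.0), np.float64(106.0)]
wrist [15.4, 15.5, 16.0, 15.1, 14.8, 14.5, 11.0, 19.4, 19.3, 13.5, 14.5, 21.0, 19.4, 21.6, 11.8] [ 482.7 -192.2  135. ] [ 0.2536 -0.9673] -75.31 at dist0: perp -418.19
top [11.9, 11.2, 11.9, 11.9, 12.6, 11.9, 12.2, 14.2, 14.5, 15.7, 15.9, 16.0, 15.8, 15.9, 15.9] [ 481.1 -182.   135. ] [ 0.2466 -0.9691] -75.73 at dist0: perp -421.36
tip [[ 461.35237298 -109.59878487  135.        ]] [[ 462.70404816 -111.03497353  135.        ]] True
```

```bash
python3 - <<'E'
from h import *
def c(im,x,y,w,h,s):
    o=cv2.resize(im[y:y+h,x:x+w],None,fx=s,fy=s,interpolation=cv2.INTER_NEAREST); o=np.clip(o.astype(float)*1.3,0,255).astype(np.uint8)
    for k in range(0,w,10):
        cv2.putText(o,str(x+k),(k*s,8),0,.3,(0,0,255),1); cv2.line(o,(k*s,0),(k*s,o.shape[0]),(0,0,255) if k%50==0 else (0,120,0),1)
    for k in range(0,h,5):
        cv2.putText(o,str(y+k),(0,k*s+4),0,.3,(0,0,255),1);cv2.line(o,(0,k*s),(o.shape[1],k*s),(0,120,0),1)
    return o
a=c(cv2.imread("pics/w1.png"),180,245,155,40,5); b=c(cv2.imread("pics/top1.png"),408,255,88,35,9)[:,:775]
b=np.pad(b,((0,0),(0,775-b.shape[1]),(0,0))) if b.shape[1]<775 else b
cv2.imwrite("pics/comp2.png",np.vstack([a,b]))
E
```

```text
(no output)
```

View pics/comp2.png

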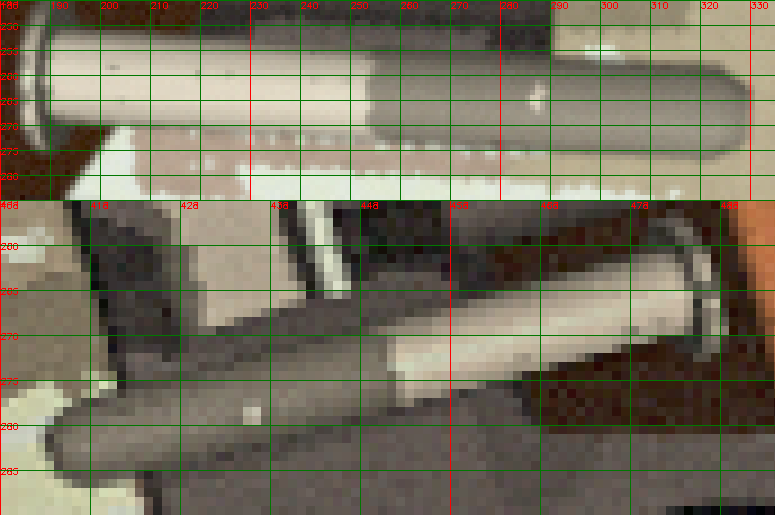

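```bash
python3 - <<'E'
from h import *
import pickle
cw=pickle.load(open("w1.pkl","rb"))
for n,a,cal in (("wrist",[[330.2,268.3],[310,267.1],[200,260.5]],cw),("top",[[412.9,282.8],[418,281.55],[470,269.3],[480,266.5]],None)):
    W=onz(n,a,135,cal); d=(W[-1]-W[1])[:2]; d/=np.linalg.norm(d)
    print(n,W.round(1).tolist(),d.round(4),np.degrees(np.arctan2(d[1],d[0])).round(2),"perp",(W[1,0]*d[1]-W[1,1]*d[0]).round(2), "x at y=-110,-230", [(W[1,0]+d[0]/d[1]*(y-W[1,1])).round(1) for y in(-110,-230)])
E
```

```text
wrist [[462.5, -109.0, 135.0], [467.1, -127.2, 135.0], [493.2, -228.9, 135.0]] [ 0.2492 -0.9684] -75.57 perp -420.63 x at y=-110,-230 [np.float64(462.6), np.float64(493.5)]
top [[462.9, -110.3, 135.0], [465.1, -119.6, 135.0], [487.1, -215.0, 135.0], [492.2, -233.4, 135.0]] [ 0.2313 -0.9729] -76.63 perp -424.85 x at y=-110,-230 [np.float64(462.8), np.float64(491.4)]
```

>>> arm_command(steps=[-0.036,0.037,0,0,-0.036,0.037,0,0,-0.036,0.037,0,0,-0.036,0.037,0,0,-0.036,0.037,0,0,-0.036,0.037,0,0,-0.036,0.037,0,0,0,0,0,0,0,0,0,0])

```text
clock: 2.88
position: [582.0, 187.9, 329.4]
ee_rot: [-0.153, 0.988, -0.0, -0.001]
contact_force: [-0.5, -0.4, -0.6]
gripper_width: 85.6
grasp_force: 0.0
```

```bash
python3 - <<'E'
from h import *
import pickle
s=read_state(); print(s["clock"],s["position"].round(1),s["ee_rot"].round(4),s["joints"].round(3))
c=get_calibration("wrist"); im=get_image("wrist"); cv2.imwrite("pics/w2.png",im[:,:,::-1]); pickle.dump(c,open("w2.pkl","wb"))
print(np.round(c["cam_to_world"],3).tolist())
E
```

```text
2.875 [582.  187.9 329.4] [-1.526e-01  9.883e-01 -4.000e-04 -7.000e-04] [ 0.577  0.321  0.111  0.    -1.362 -1.841]
[[-0.302, 0.903, 0.305, 503.05], [0.953, 0.286, 0.097, 162.991], [-0.0, 0.32, -0.947, 453.081], [0.0, 0.0, 0.0, 1.0]]
```

View pics/w2.png

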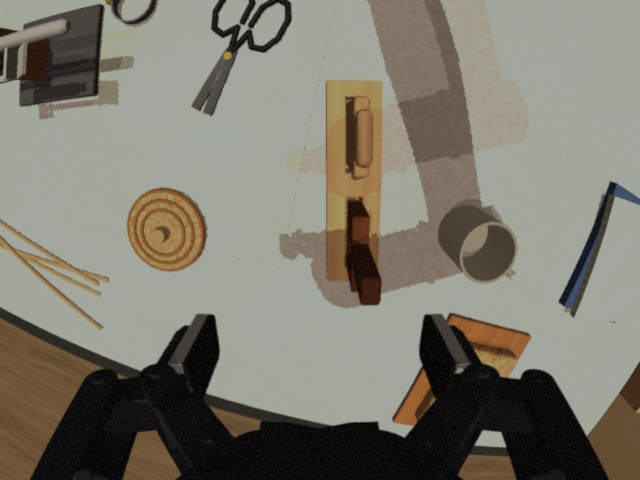

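```bash
python3 - <<'E'
from h import *
import pickle
cw=pickle.load(open("w2.pkl","rb"))
g=cv2.imread("pics/w2.png"); b=cv2.cvtColor(g,cv2.COLOR_BGR2HSV)
m=((g.max(2)<90)&(b[:,:,1]>110)).astype(np.uint8)
v=cv2.GaussianBlur(g,(3,3),0).max(2)
for y in (284,290,296,300): print(y,v[y,354:388].tolist())
print(v[270:312,371].tolist())
print("rack edges", onz("wrist",[[327,81],[381,81],[327,281]],50,cw).round(1).tolist())
for p in ([371,291],[371,279],[371,303],[362,291],[380,291]): print(p,onz("wrist",[p],205,cw).round(1))
E
```

```text
284 [59, 53, 37, 26, 25, 28, 33, 42, 51, 54, 56, 58, 58, 57, 57, 58, 58, 57, 56, 57, 58, 58, 60, 61, 59, 57, 67, 93, 117, 127, 128, 129, 129, 127]
290 [66, 66, 61, 46, 32, 26, 30, 41, 51, 57, 59, 60, 60, 60, 60, 59, 59, 58, 57, 57, 58, 57, 55, 54, 53, 55, 73, 107, 127, 129, 129, 130, 131, 132]
296 [129, 126, 123, 113, 87, 56, 42, 45, 52, 56, 57, 58, 57, 57, 58, 58, 58, 57, 58, 59, 60, 60, 60, 59, 56, 63, 97, 142, 165, 168, 168, 167, 167, 167]
300 [131, 130, 129, 128, 118, 90, 61, 50, 51, 55, 57, 58, 58, 57, 57, 57, 57, 59, 59, 58, 58, 58, 58, 58, 60, 75, 111, 151, 166, 167, 167, 167, 167, 168]
[29, 29, 28, 28, 27, 27, 28, 35, 44, 50, 53, 55, 57, 56, 57, 58, 57, 57, 57, 57, 58, 59, 59, 60, 60, 59, 57, 57, 58, 59, 59, 58, 58, 60, 78, 117, 154, 166, 167, 167, 167, 167]
rack edges [[456.3, 157.1, 50.0], [437.4, 211.5, 50.0], [673.5, 227.1, 50.0]]
[371, 291] [[606.  236.3 205. ]]
[371, 279] [[596.8 232.8 205. ]]
[371, 303] [[615.5 239.9 205. ]]
[362, 291] [[608.  229.8 205. ]]
[380, 291] [[604.  242.8 205. ]]
```

>>> arm_command(steps=[-0.019,0.0194,0,0,-0.019,0.0194,0,0,0,0,0.03,0,0,0,0.04,0,0,0,0.04,0,0,0,0.03,0,0,0,0.0145,0,0,0,0,0,0,0,0,0])

```text
clock: 4.05
position: [607.4, 237.8, 177.4]
ee_rot: [-0.153, 0.988, 0.0, 0.002]
contact_force: [0.4, -0.8, 0.7]
gripper_width: 85.3
grasp_force: 0.0
```

```bash
python3 - <<'E'
from h import *
s=read_state(); print(s["clock"],s["position"].round(1),s["ee_rot"].round(4),s["contact_force"].round(2))
im=get_image("wrist"); cv2.imwrite("pics/w3.png",im[180:480,160:560,::-1])
E
```

```text
4.05 [607.4 237.8 177.4] [-1.532e-01  9.882e-01  5.000e-04  1.600e-03] [ 0.4  -0.78  0.67]
```

View pics/w3.png

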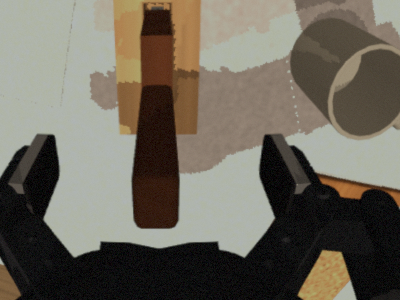

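>>> arm_command(steps=[0,0,0,0,0,0,0,0,0,0,0,0,0,0,0,0,0,0,0,0,0,0,0,0,0,0,0,0], grip=0.0)

```text
clock: 4.97
position: [606.6, 237.7, 175.7]
ee_rot: [-0.153, 0.988, -0.0, 0.0]
contact_force: [0.3, -0.2, 1.5]
gripper_width: 15.5
grasp_force: 59.2
```

>>> arm_command(steps=[0,0,-0.015,0,0,0,-0.035,0,0,0,-0.04,0,0,0,-0.04,0,0,0,-0.025,0,0.02,-0.021,0,0,0.032,-0.0335,0,0,0.032,-0.0335,0,0,0.032,-0.0335,0,0,0.032,-0.0335,0,0,0.032,-0.0335,0,0,0.032,-0.0335,0,0,0.028,-0.03,0,0,0,0,0,0.032,0,0,0,0.032,0,0,0,0,0,0,0,0])

```text
clock: 7.1
position: [454.4, -74.4, 330.3]
ee_rot: [-0.122, 0.992, 0.0, -0.0]
contact_force: [-0.2, 1.2, -2.6]
gripper_width: 15.3
grasp_force: 59.3
```

```bash
cat > st.py <<'E'
from h import *
from scipy.spatial.transform import Rotation as R
def st():
    s=read_state(); d=np.array([.2407,-.9706]); n=np.array([.9706,.2407]); tip=np.array([462.7,-109.7])
    p=s["position"]; r=p[:2]-tip; M=R.from_quat(s["ee_rot"]).as_matrix()
    print(round(s["clock"],2),p.round(1),"stand x",(r@d-135).round(2),"y",(r@n).round(2),"yaw_y",np.degrees(np.arctan2(M[1,1],M[0,1])).round(2),"toolz",M[:,2].round(4),"F along,lat,z",(s["contact_force"][:2]@d).round(2),(s["contact_force"][:2]@n).round(2),s["contact_force"][2].round(2),"tq",s["wrist_torque"].round(2),s["gripper_width"].round(2)); return s
E
python3 -c "
from st import *
st(); import pickle
c=get_calibration('wrist'); im=get_image('wrist'); cv2.imwrite('pics/w4.png',im[:,:,::-1]); pickle.dump(c,open('w4.pkl','wb'))"
```

```text
Traceback (most recent call last):
  File "st.py", line 6, in st
    print(round(s["clock"],2),p.round(1),"stand x",(r@d-135).round(2),"y",(r@n).round(2),"yaw_y",np.degrees(np.arctan2(M[1,1],M[0,1])).round(2),"toolz",M[:,2].round(4),"F along,lat,z",(s["contact_force"][:2]@d).round(2),(s["contact_force"][:2]@n).round(2),s["contact_force"][2].round(2),"tq",s["wrist_torque"].round(2),s["gripper_width"].round(2)); return s
                                                                                                                                                                                                                                                                                                                               ^^^^^^^^^^^^^^^^^^^^^^^^
AttributeError: 'float' object has no attribute 'round'
```

>>> arm_command(steps=[0,0,0.03,0,0,0,0.035,0,0,0,0.03,0,0,0,0.0165,0,0,0,0.005,0,0,0,0,0,0,0,0,0])

```text
clock: 7.98
position: [454.8, -75.0, 214.9]
ee_rot: [-0.122, 0.993, -0.0, 0.001]
contact_force: [0.2, -0.0, -2.0]
gripper_width: 15.0
grasp_force: 59.1
```

```bash
sed -i 's/s\["gripper_width"\].round(2)/round(s["gripper_width"],2)/' st.py
python3 -c "
from st import *
st(); import pickle
c=get_calibration('wrist'); im=get_image('wrist'); a=im[120:420,100:500,::-1]; pickle.dump(c,open('w4.pkl','wb'))
cv2.imwrite('pics/w4f.png',im[:,:,::-1])
s=get_image('scene')[:,:,::-1]; t=get_image('top')[:,:,::-1]
cv2.imwrite('pics/s4.png',s); cv2.imwrite('pics/t4.png',t)
cr=lambda q,x,y:cv2.resize(q[y:y+75,x:x+100],(400,300),interpolation=cv2.INTER_CUBIC)
cv2.imwrite('pics/c4.png',np.vstack([np.hstack([a,cr(s,170,195)]),np.hstack([cr(t,370,230),cr(s,230,195)])]))"
```

```text
7.97 [454.8 -75.  214.9] stand x -170.61 y 0.71 yaw_y 103.99 toolz [ 1.9e-03  1.0e-04 -1.0e+00] F along,lat,z 0.05 0.18 -2.03 tq [-0.02 -0.03 -0.01] 14.98
```

View pics/c4.png

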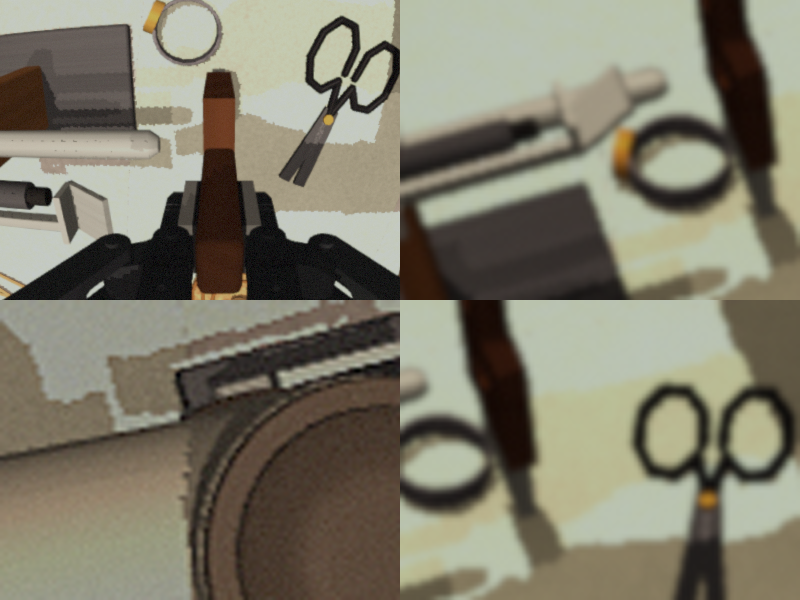

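```bash
python3 - <<'E'
from h import *
import pickle
c=pickle.load(open("w4.pkl","rb")); d=np.array([.2407,-.9706]); n=np.array([.9706,.2407]); tip=np.array([462.7,-109.7])
g=cv2.GaussianBlur(cv2.imread("pics/w4f.png"),(3,3),0).max(2)
print(g[185:300,320].tolist()); print("peg col 235",g[235:295,235].tolist(),"col130",g[235:295,130].tolist()); print("tip row",g[264,245:275].tolist())
for p,z in (([320,217],164.2),([320,270],164.2),([235,264],135),([130,264],135),([260,264],135)):
    W=onz("wrist",[p],z,c)[0]; r=W[:2]-tip; print(p,W.round(1),(r@d-135).round(1),(r@n).round(1))
E
```

```text
[197, 193, 179, 147, 111, 90, 76, 61, 52, 49, 48, 48, 50, 50, 50, 50, 49, 47, 45, 45, 45, 46, 47, 48, 49, 50, 50, 49, 47, 46, 45, 46, 57, 81, 100, 108, 110, 110, 111, 111, 110, 110, 110, 110, 110, 111, 110, 110, 112, 112, 111, 111, 111, 111, 111, 112, 111, 111, 111, 111, 110, 110, 110, 110, 111, 111, 110, 110, 111, 112, 111, 110, 110, 110, 110, 111, 110, 110, 111, 111, 110, 108, 98, 78, 58, 49, 48, 48, 48, 48, 48, 47, 46, 46, 47, 48, 47, 47, 46, 47, 48, 48, 47, 47, 48, 48, 47, 44, 41, 39, 39, 39, 40, 42, 41]
peg col 235 [83, 81, 80, 79, 76, 70, 64, 59, 58, 59, 60, 57, 56, 56, 63, 77, 95, 111, 124, 135, 144, 148, 153, 158, 163, 167, 170, 174, 176, 177, 178, 179, 181, 184, 187, 192, 195, 195, 194, 191, 186, 176, 163, 153, 151, 157, 162, 164, 165, 168, 176, 186, 194, 200, 202, 201, 201, 202, 202, 201] col130 [56, 56, 56, 56, 57, 59, 60, 59, 60, 59, 59, 59, 60, 60, 65, 77, 97, 118, 135, 149, 159, 166, 170, 174, 178, 182, 186, 190, 192, 194, 195, 195, 196, 195, 194, 190, 187, 183, 179, 172, 162, 154, 162, 183, 197, 201, 201, 201, 202, 202, 201, 201, 201, 201, 201, 201, 202, 202, 202, 202]
tip row [176, 175, 174, 173, 172, 170, 168, 167, 165, 163, 160, 152, 131, 105, 101, 128, 156, 166, 165, 164, 163, 164, 167, 168, 170, 175, 185, 197, 201, 198]
[320, 217] [417.9 -83.6 164.2] -171.1 -37.2
[320, 270] [444.8 -76.8 164.2] -171.2 -9.4
[235, 264] [ 465.6 -124.1  135. ] -120.4 -0.7
[130, 264] [ 483.9 -193.6  135. ] -48.5 0.4
[260, 264] [ 461.7 -109.3  135. ] -135.7 -0.8
```

>>> arm_command(steps=[0.001,-0.008,0.0005,0,0,-0.01,0,0,0,-0.008,0,0,0,-0.006,0,0,0,-0.006,0,0,0,-0.006,0,0,0,0,0,0,0,0,0,0])

```text
clock: 9.12
position: [463.7, -118.0, 213.5]
ee_rot: [-0.122, 0.993, 0.0, -0.0]
contact_force: [0.2, 1.1, -2.0]
gripper_width: 15.3
grasp_force: 59.2
```

```bash
python3 -c "
from st import *
st()"
```

```text
9.12 [ 463.7 -118.   213.5] stand x -126.7 y -1.01 yaw_y 103.97 toolz [-1.e-04  1.e-04 -1.e+00] F along,lat,z -1.05 0.42 -1.95 tq [ 0.03 -0.03 -0.04] 15.34
```

>>> arm_command(steps=[0,-0.004,0,0,0,-0.004,0,0,0,0,0,0,0,0,0.001,0,0,0,0.0,0])

```text
clock: 9.75
position: [465.6, -125.8, 212.4]
ee_rot: [-0.122, 0.993, 0.0, -0.0]
contact_force: [0.5, -0.5, -3.1]
gripper_width: 15.0
grasp_force: 59.3
```

>>> arm_command(steps=[0,0,0.0005,0,0,0,0.0005,0,0,0,0,0])

```text
clock: 10.12
position: [465.8, -125.8, 212.0]
ee_rot: [-0.122, 0.993, -0.0, 0.0]
contact_force: [-0.8, 0.6, 1.9]
gripper_width: 15.3
grasp_force: 59.9
```

```bash
python3 -c "
from st import *
st()"
```

```text
10.12 [ 465.8 -125.8  212. ] stand x -118.61 y -0.9 yaw_y 103.98 toolz [ 4.e-04 -2.e-04 -1.e+00] F along,lat,z -0.81 -0.61 1.92 tq [0.23 0.43 0.04] 15.33
```

>>> arm_command(steps=[0,0,-0.001,0,0,-0.002,0,0,0,-0.002,0,0,0,-0.002,0,0,0,-0.002,0,0,0,-0.002,0,0,0,0,0,0])

```text
clock: 11.0
position: [468.1, -135.7, 212.5]
ee_rot: [-0.121, 0.993, -0.0, -0.0]
contact_force: [-0.0, -0.2, -2.9]
gripper_width: 15.2
grasp_force: 59.1
```

```bash
python3 -c "
from st import *
st()"
```

```text
11.0 [ 468.1 -135.7  212.5] stand x -108.47 y -0.97 yaw_y 103.96 toolz [-0. -0. -1.] F along,lat,z 0.17 -0.08 -2.87 tq [-0.01  0.02  0.04] 15.21
```

>>> arm_command(steps=[0,-0.002,0,0,0,-0.002,0,0,0,-0.002,0,0,0,0,0,0])

```text
clock: 11.5
position: [469.5, -141.5, 212.4]
ee_rot: [-0.121, 0.993, -0.0, -0.0]
contact_force: [0.4, -0.0, -2.7]
gripper_width: 15.1
grasp_force: 59.2
```

>>> arm_command(steps=[0,-0.002,0,0,0,-0.002,0,0,0,-0.002,0,0,0,0,0,0])

```text
clock: 12.0
position: [471.1, -147.4, 212.5]
ee_rot: [-0.121, 0.993, -0.0, 0.0]
contact_force: [-0.8, 0.3, -2.6]
gripper_width: 15.5
grasp_force: 59.2
```

```bash
python3 -c "
from st import *
st()"
```

```text
12.0 [ 471.1 -147.4  212.5] stand x -96.39 y -0.93 yaw_y 103.96 toolz [ 0.e+00 -2.e-04 -1.e+00] F along,lat,z -0.53 -0.71 -2.63 tq [ 0.12 -0.01  0.02] 15.53
```

>>> arm_command(steps=[0,-0.002,0,0,0,-0.002,0,0,0,0,0,0])

```text
clock: 12.38
position: [472.1, -151.3, 212.5]
ee_rot: [-0.122, 0.993, -0.0, 0.0]
contact_force: [-0.6, 0.7, -2.9]
gripper_width: 14.9
grasp_force: 59.2
```

>>> arm_command(steps=[0,-0.002,0,0,0,-0.002,0,0,0,0,0,0])

```text
clock: 12.75
position: [473.0, -155.1, 212.5]
ee_rot: [-0.121, 0.993, -0.0, -0.0]
contact_force: [0.0, 0.0, -3.4]
gripper_width: 15.6
grasp_force: 59.2
```

>>> arm_command(steps=[0,-0.002,0,0,0,-0.002,0,0,0,0,0,0])

```text
clock: 13.12
position: [474.0, -159.1, 212.6]
ee_rot: [-0.121, 0.993, -0.0, 0.0]
contact_force: [-0.2, -0.6, -3.7]
gripper_width: 15.2
grasp_force: 59.1
```

```bash
python3 -c "
from st import *
st()"
```

```text
13.12 [ 474.  -159.1  212.6] stand x -84.29 y -0.9 yaw_y 103.95 toolz [ 2.e-04 -3.e-04 -1.e+00] F along,lat,z 0.54 -0.34 -3.67 tq [-0.14 -0.03  0.03] 15.2
```

>>> arm_command(steps=[0,-0.002,0,0,0,-0.002,0,0,0,0,0,0])

```text
clock: 13.5
position: [474.9, -162.9, 212.5]
ee_rot: [-0.121, 0.993, -0.0, 0.0]
contact_force: [-0.6, 0.3, -2.8]
gripper_width: 15.1
grasp_force: 59.1
```

>>> arm_command(steps=[0,-0.002,0,0,0,-0.002,0,0,0,0,0,0])

```text
clock: 13.88
position: [475.9, -166.8, 212.5]
ee_rot: [-0.122, 0.993, -0.0, 0.0]
contact_force: [-0.2, -0.4, -2.6]
gripper_width: 15.3
grasp_force: 59.1
```

```bash
python3 -c "
from st import *
for i in range(3): st(); get_image('top')
s=get_image('scene'); w=get_image('wrist'); cv2.imwrite('pics/s5.png',s[:,:,::-1]); cv2.imwrite('pics/w5.png',w[:,:,::-1])
a=cv2.resize(w[150:390,0:320,::-1],(480,360)); b=cv2.resize(s[190:280,140:260,::-1],(480,360),interpolation=cv2.INTER_CUBIC); cv2.imwrite('pics/c5.png',cv2.resize(np.hstack([a,b]),(800,300)))"
```

```text
13.88 [ 475.9 -166.8  212.5] stand x -76.39 y -0.92 yaw_y 103.96 toolz [ 1.e-04 -2.e-04 -1.e+00] F along,lat,z 0.29 -0.29 -2.61 tq [-0.14 -0.04  0.01] 15.34
13.93 [ 475.9 -166.8  212.5] stand x -76.44 y -0.89 yaw_y 103.96 toolz [ 1.e-04 -2.e-04 -1.e+00] F along,lat,z 0.67 -1.14 -2.55 tq [-0.15  0.01  0.02] 15.39
13.97 [ 475.9 -166.7  212.5] stand x -76.48 y -0.9 yaw_y 103.97 toolz [ 1.e-04 -2.e-04 -1.e+00] F along,lat,z -0.45 -0.04 -2.26 tq [-0.11 -0.02 -0.02] 15.47
```

View pics/c5.png

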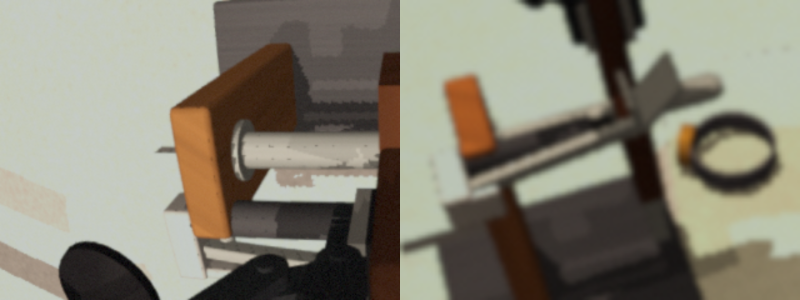

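>>> arm_command(steps=[0,-0.002,0,0,0,-0.002,0,0,0,0,0,0])

```text
clock: 14.5
position: [476.8, -170.3, 212.5]
ee_rot: [-0.122, 0.993, 0.0, -0.0]
contact_force: [-0.9, 2.1, -1.9]
gripper_width: 15.1
grasp_force: 59.3
```

```bash
cat > f.py <<'E'
from st import *
def f(k=6):
    F=[];d=np.array([.2407,-.9706]);n=np.array([.9706,.2407])
    for i in range(k):
        s=read_state(); c=s["contact_force"]; F.append([c[:2]@d,c[:2]@n,c[2],*s["wrist_torque"]]); im=get_image("scene")
    print("mean F",np.mean(F,0).round(2)); s=st(); return im
E
python3 -c "
from f import *
f()"
```

```text
mean F [-2.34 -0.16 -2.32  0.71  0.2   0.08]
14.8 [ 476.8 -170.3  212.5] stand x -72.76 y -0.92 yaw_y 103.97 toolz [-0.e+00  2.e-04 -1.e+00] F along,lat,z -2.66 0.46 -1.78 tq [0.77 0.13 0.09] 15.2
```

>>> arm_command(steps=[0,-0.002,0,0,0,-0.001,0,0,0,0,0,0])

```text
clock: 15.18
position: [477.5, -173.3, 212.5]
ee_rot: [-0.122, 0.993, 0.0, -0.0]
contact_force: [-0.7, 2.8, -1.8]
gripper_width: 15.6
grasp_force: 59.4
```

```bash
python3 -c "
from f import *
f()"
```

```text
mean F [-3.82 -0.11 -1.56  1.24  0.27  0.11]
15.47 [ 477.5 -173.3  212.5] stand x -69.68 y -0.91 yaw_y 103.97 toolz [ 0.e+00  1.e-04 -1.e+00] F along,lat,z -4.06 0.17 -0.65 tq [1.24 0.27 0.16] 15.41
```

>>> arm_command(steps=[0,-0.001,0,0,0,-0.001,0,0,0,0,0,0])

```text
clock: 15.85
position: [478.0, -175.2, 212.5]
ee_rot: [-0.122, 0.993, 0.0, -0.0]
contact_force: [-1.3, 4.9, -1.8]
gripper_width: 15.6
grasp_force: 59.5
```

```bash
python3 -c "
from f import *
f()"
```

```text
mean F [-5.3   0.06 -1.17  1.72  0.34  0.14]
16.15 [ 478.  -175.2  212.5] stand x -67.8 y -0.93 yaw_y 103.97 toolz [-1.e-04  4.e-04 -1.e+00] F along,lat,z -4.92 0.31 -1.41 tq [1.69 0.37 0.19] 15.05
```

>>> arm_command(steps=[0,-0.001,0,0,0,-0.0005,0,0,0,0,0,0])

```text
clock: 16.52
position: [478.3, -176.5, 212.5]
ee_rot: [-0.122, 0.993, 0.0, -0.0]
contact_force: [-1.2, 6.2, -0.5]
gripper_width: 15.3
grasp_force: 59.6
```

```bash
python3 -c "
from f import *
s=f(); w=get_image('wrist'); cv2.imwrite('pics/s6.png',s[:,:,::-1])
a=cv2.resize(w[150:390,0:320,::-1],(400,300)); b=cv2.resize(s[190:280,140:260,::-1],(400,300),interpolation=cv2.INTER_CUBIC); cv2.imwrite('pics/c6.png',np.hstack([a,b]))"
```

```text
mean F [-6.13  0.08 -0.22  1.96  0.41  0.17]
16.82 [ 478.3 -176.4  212.5] stand x -66.47 y -0.95 yaw_y 103.97 toolz [-3.e-04  7.e-04 -1.e+00] F along,lat,z -5.03 -0.43 -0.53 tq [1.93 0.39 0.17] 15.65
```

View pics/c6.png

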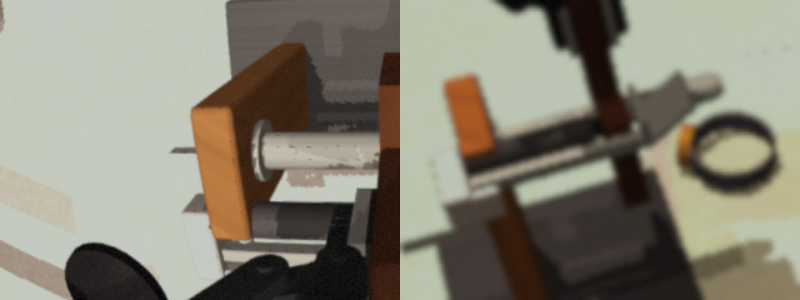

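>>> arm_command(steps=[0,0.001,0,0,0,0.001,0,0,0,0,0,0])

```text
clock: 17.25
position: [477.9, -174.7, 212.5]
ee_rot: [-0.122, 0.993, 0.0, -0.0]
contact_force: [-0.9, 5.1, -1.2]
gripper_width: 15.3
grasp_force: 59.5
```

```bash
python3 -c "
from f import *
f()"
```

```text
mean F [-5.35  0.3  -1.24  1.64  0.34  0.16]
17.55 [ 477.9 -174.8  212.5] stand x -68.14 y -0.91 yaw_y 103.97 toolz [-0.e+00  1.e-04 -1.e+00] F along,lat,z -4.85 0.72 -1.04 tq [1.62 0.35 0.18] 15.02
```

>>> arm_command(steps=[0,0.001,0,0,0,0,0,0])

```text
clock: 17.8
position: [477.7, -173.9, 212.5]
ee_rot: [-0.122, 0.993, -0.0, 0.0]
contact_force: [-1.5, 4.1, -1.6]
gripper_width: 15.6
grasp_force: 59.5
```

```bash
python3 -c "
from f import *
f()"
```

```text
mean F [-4.43  0.07 -1.35  1.48  0.33  0.15]
18.1 [ 477.6 -173.9  212.5] stand x -69.09 y -0.94 yaw_y 103.97 toolz [-0. -0. -1.] F along,lat,z -3.93 0.67 -0.86 tq [1.49 0.31 0.16] 15.56
```

>>> arm_command(steps=[0,0.0007,0,0,0,0,0,0])

```text
clock: 18.35
position: [477.5, -173.3, 212.5]
ee_rot: [-0.122, 0.993, -0.0, 0.0]
contact_force: [-0.5, 3.1, -1.8]
gripper_width: 15.5
grasp_force: 59.4
```

```bash
python3 -c "
from f import *
f()"
```

```text
mean F [-3.57  0.11 -1.43  1.16  0.26  0.12]
18.65 [ 477.5 -173.3  212.5] stand x -69.73 y -0.93 yaw_y 103.97 toolz [ 1.e-04 -1.e-04 -1.e+00] F along,lat,z -3.82 -0.01 -1.7 tq [1.03 0.23 0.08] 15.01
```

>>> arm_command(steps=[0,0.0005,0,0,0,0,0,0])

```text
clock: 18.9
position: [477.5, -173.1, 212.5]
ee_rot: [-0.122, 0.993, -0.0, 0.0]
contact_force: [-0.0, 1.2, -3.9]
gripper_width: 15.5
grasp_force: 59.2
```

```bash
python3 -c "
from f import *
f()"
```

```text
mean F [-0.08  0.14 -3.33 -0.03 -0.01  0.06]
19.2 [ 477.5 -173.   212.5] stand x -69.99 y -0.9 yaw_y 103.96 toolz [ 2.e-04 -5.e-04 -1.e+00] F along,lat,z 0.31 -0.14 -2.75 tq [-0.26 -0.12  0.02] 14.98
```

>>> arm_command(steps=[0,0.0005,0,0,0,0,0,0])

```text
clock: 19.45
position: [477.4, -172.8, 212.5]
ee_rot: [-0.122, 0.993, -0.001, 0.0]
contact_force: [0.7, -4.1, -4.2]
gripper_width: 15.7
grasp_force: 58.9
```

```bash
python3 -c "
from f import *
f()"
```

```text
mean F [ 5.09 -0.06 -4.54 -1.63 -0.35 -0.09]
19.75 [ 477.4 -172.8  212.6] stand x -70.25 y -0.89 yaw_y 103.96 toolz [ 3.e-04 -1.e-03 -1.e+00] F along,lat,z 4.63 0.71 -4.72 tq [-1.69 -0.39 -0.11] 15.38
```

>>> arm_command(steps=[0,-0.0005,0,0,0,0,0.0004,0,0,0,0,0])

```text
clock: 20.12
position: [477.4, -172.9, 212.5]
ee_rot: [-0.122, 0.993, -0.0, 0.0]
contact_force: [-0.3, -4.3, -2.5]
gripper_width: 15.0
grasp_force: 59.5
```

```bash
python3 -c "
from f import *
f()"
```

```text
mean F [ 4.29 -1.53 -1.36 -1.35  0.03 -0.06]
20.43 [ 477.4 -172.8  212.5] stand x -70.16 y -0.89 yaw_y 103.97 toolz [ 4.e-04 -4.e-04 -1.e+00] F along,lat,z 3.88 -0.55 -1.65 tq [-1.32  0.08 -0.04] 15.26
```

>>> arm_command(steps=[0,-0.0005,0,0,0,0,0.0002,0,0,0,0,0])

```text
clock: 20.8
position: [477.5, -173.0, 212.2]
ee_rot: [-0.122, 0.993, 0.0, 0.0]
contact_force: [-1.2, -0.9, 1.9]
gripper_width: 15.2
grasp_force: 60.1
```

```bash
python3 -c "
from f import *
f()"
```

```text
mean F [ 0.66 -1.52  2.38 -0.31  0.39  0.02]
21.1 [ 477.6 -173.   212.1] stand x -69.95 y -0.78 yaw_y 103.98 toolz [ 3.e-04  2.e-04 -1.e+00] F along,lat,z -0.18 -1.97 3.64 tq [-0.1   0.44  0.01] 15.49
```

>>> arm_command(steps=[0.001,0,-0.0003,0,0,0,0,0])

```text
clock: 21.35
position: [477.3, -173.1, 212.1]
ee_rot: [-0.122, 0.993, 0.0, 0.001]
contact_force: [1.5, 0.8, -0.1]
gripper_width: 15.4
grasp_force: 59.7
```

```bash
python3 -c "
from f import *
f(4)"
```

```text
mean F [-0.14  2.33 -1.05  0.24 -0.78 -0.01]
21.55 [ 477.3 -173.1  212.1] stand x -69.92 y -1.08 yaw_y 103.98 toolz [ 1.7e-03  4.0e-04 -1.0e+00] F along,lat,z -0.58 2.71 -1.49 tq [ 0.35 -1.11  0.01] 15.53
```

>>> arm_command(steps=[-0.0005,0,0,0,0,0,0,0])

```text
clock: 21.8
position: [477.4, -173.1, 212.1]
ee_rot: [-0.122, 0.993, 0.0, 0.0]
contact_force: [3.1, 0.8, -2.0]
gripper_width: 15.4
grasp_force: 59.5
```

>>> arm_command(steps=[0,0,0,0,0,0,0,0,0,0,0,0,0,0,0,0,0,0,0,0], grip=0.045)

```text
clock: 22.42
position: [476.9, -173.4, 212.2]
ee_rot: [-0.122, 0.993, -0.0, -0.0]
contact_force: [-0.9, -0.2, -0.0]
gripper_width: 45.2
grasp_force: 0.0
```

```bash
python3 -c "
from f import *
f(3)"
```

```text
mean F [-0.19 -0.65 -0.21 -0.01 -0.01 -0.01]
22.57 [ 477.  -173.3  212.2] stand x -69.82 y -1.43 yaw_y 103.97 toolz [-1.e-04  0.e+00 -1.e+00] F along,lat,z -0.45 -0.12 -0.2 tq [ 0.04  0.04 -0.02] 44.89
```

Released cleanly; retreat upward and away, then check.

>>> arm_command(steps=[0,0,-0.015,0,0,0,-0.03,0,0,0,-0.03,0,0,0,-0.03,0,0,0,-0.03,0,0.03,0,0,0,0.03,0,0,0,0,0,0,0,0,0,0,0])

```text
clock: 23.7
position: [419.2, -187.8, 348.1]
ee_rot: [-0.122, 0.993, -0.0, 0.001]
contact_force: [0.7, 1.1, 0.4]
gripper_width: 44.9
grasp_force: 0.0
```

```bash
python3 -c "
from f import *
st()
w=get_image('wrist')[:,:,::-1]; s=get_image('scene')[:,:,::-1]
cv2.imwrite('pics/c7.png',np.hstack([w[150:450,100:500],cv2.resize(s[190:280,140:260],(400,300),interpolation=cv2.INTER_CUBIC)]))"
```

```text
23.7 [ 419.2 -187.8  348.1] stand x -69.64 y -61.07 yaw_y 103.97 toolz [ 1.7e-03 -3.0e-04 -1.0e+00] F along,lat,z -0.93 0.91 0.39 tq [ 0.08 -0.03  0.01] 44.92
```

View pics/c7.png

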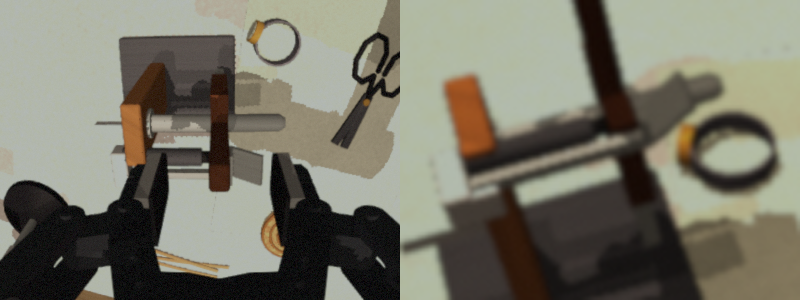

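The comb hangs upright on the peg between the buffer (left) and the fallen keeper nose (right); nothing else has moved.

```bash
python3 -c "
from bench import *
print(job_done())"
```

```text
the job is handed in; nothing more can be done
None
```

The comb hangs upright by its eye on the peg, held between the fallen keeper and the buffer, and is released; the job was handed in at about 24 s, with measured force along the peg peaking near 6 N.

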